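# Gather the engine parts into their tray

### The arm

A 6-joint arm with a two-finger parallel gripper is mounted at the origin on a cart in front of the work surface, level with it; the furniture and walls round the work are solid. World frame = base frame: x ahead of the robot, y to its left, z up, the work surface at z = 0. Lengths are in m, angles in rad, forces in N, time in s.
With the tool pointing down it reaches from about 0.3 to 0.775 m from the base axis. Payload 14.6 kg.
Tool frame: the origin (TCP) lies midway between the tips of the shut fingers; the grasp point (between the pads) lies 19 mm behind it; y points along the fingers, z is the direction in which the jaws open and shut, and the axes are right-handed (so a half turn about y gives the same grasp; the last joint's range is limited). The gripper opens to 94 mm and grips with 3 to 60 N. Pads are 16 mm wide; open, the fingers measure 119 mm over their backs; the gripper's body (75 mm by 177 mm) begins 78 mm behind the grasp point.
Start: joints at [-1.184, 0.3, 1.521, -0, 1.321, -0.067], TCP at [0.241, -0.494, 0.205] pointing down, gripper open.
Joint ranges: [-3.03, 3.03], [-0.79, 2.21], [0.23, 2.52], [-1.04, 4.18], [0, 3.07], [-2.55, 2.55]. Speed limits (rad/s): [2.22, 2.22, 2.57, 3.14, 3.14, 3.14].

### API

Orientations are given as a 3x3 rotation matrix whose columns are the frame's x, y, z axes.
In Python, from station import sense, eyes, env gives the robot as it stands. The module is installed in compiled form; this text tells all that it offers.
- The arm moves only by the shell command python3 -m creep 'ROWS' [OPENING] [FORCE]. ROWS is JSON, a list that holds one entry, the list of rows, each a list of 6 numbers: the shift along the world's x, y, z in cm, then the turn, a rotation vector about the world's x, y, z in degrees. In form: [[[dx, dy, dz, wx, wy, wz], ...]]. A call has 1 to 12 rows; each row is the pose to reach, as a shift and turn from the pose commanded when the call began; what a row does not reach only later rows make up. A row lasts 1/8 s, in which the tool goes at most 62.5 mm and 10.7 degrees, less where a joint would pass 70% of its speed; a pose out of reach is approached as far as the arm can. A call with a gripper value outside its range is refused whole. OPENING is the opening, from 0 (shut) to 1 (fully open), set as the call begins (- or left out, the last holds). The fingers move at their own pace and stop on an object; FORCE is the grip in N (left out, the last holds). Time passes only in rows, so rows that repeat a pose let the fingers close. It gives the time, the measured TCP pose, the force and the opening at its end, in the units of the state.
- sense(): the state, without advancing time (a new reading comes with each control period).
- eyes.read_camera(name): name is "side" or "top" or "wrist"; returns a dict with "frame" (480x640x3 uint8, red, green, blue), "vfov" (degrees; the focal length in pixels is half the picture's height over the tangent of half this angle, whatever the lens; pixels are square), "cx", "cy" (the principal point, pixels), "dist" ([k1, k2, p1, p2, k3] as OpenCV has them; the pictures are not rectified), "R" (3x3) and "t" (3): a world point X has camera coordinates R X + t. Camera axes: x right, y down, z forward; pixel columns grow to the right and rows downward; lengths in m; the calibration is good to about 2 mm. A picture is of the moment at which its call begins. There is no depth.
- env.hand_in(): hands the job in, once; it reports no verdict.
The state is a dict: "time": time; "qpos": joint angles; "qvel": joint speeds; "joint_efforts": joint torques, N m; "tcp_pos": TCP position; "tool_rot": TCP orientation; "wrist_force": force on the tool from outside, world axes, zero at the start; "ft_torque": the same for the moment, N m; "width": opening from 0.0 (shut) to 1.0 (fully open).
Only numpy, scipy, OpenCV 4.12 (cv2) and the standard library are available. Lean on these libraries where they do the work, as an engineer would, in place of code of your own. Each camera call takes 0.05 s, during which the arm holds its last target. There are 200 camera calls.

### The job

Gather the four engine parts into the parts tray, each in its own pocket: the rocker arm, the way up it lies now, in the wide rectangular pocket, the spark plug lying in the long narrow one, the round core plug in the round one with its button up, and the tall hex nut upright in the small square one, all resting on the pocket floors. The thin abrasive disc and the low flanged nut look similar but do not belong: leave them where they lie.

Things in the scene. Friction and masses are not known exactly. Their poses are not given: they have to be found in the camera images.
- rocker_c (a point): Rocker arm: humped bronze-coloured block with a pale pin through it, lies on the worktop, solid 28 mm wide (x; 34 mm over the pin ends), 66 mm long (y), 34 mm high, 0.14 kg. Grip it across x. (Keep clear of the two camshafts, 0.49 m tall, that stand upright behind the tray at the left.) Origin: its centre, half-way up. z up.
- plug_c (a point): Spark plug lying on its side: white and metal, thin, 78 mm long (y), 18 mm across (grips at about 12 mm across x), 18 mm high, 0.05 kg. Does not roll. Origin: its centre, half-way up. z up.
- core_c (a point): Core plug: thick round metal plug, 40 mm in diameter and 18 mm high, with a copper-coloured 20 mm button on top, 24 mm high in all, 0.06 kg. Grip it across the 40 mm body. Origin: its centre, half-way up. z up.
- tall_nut_c (a point): Tall plain hex nut standing on its flat face: 21 mm across the flats (x), 24 mm along y, 22 mm high, with a dull collar on top and no flange, 0.03 kg. Grip it across x. Origin: its centre, half-way up. z up.
- disc_c (a point): Look-alike that stays where it lies: thin rust-brown abrasive disc, 51 mm in diameter, 5 mm thick with a dark 20 mm button, 20 mm high in all. Origin: its centre, half-way up. z up.
- flange_nut_c (a point): Look-alike that stays where it lies: low nut, 13 mm high, with a round flange 24 mm wide at its foot. Origin: its centre, half-way up. z up.
- nest_rocker: Fixed grey plastic nest block, 108 x 76 x 10 mm, one of four in a fixed flat steel tray (228 x 164 mm, rim level with the blocks at 13 mm over the worktop), 2 by 2 in any order, 112 mm apart along x, 80 along y. Black-floored pocket in its middle: a wide rectangle, 82 mm (x) by 50 mm (y), 6 mm deep. Origin: centre of its underside, 3 mm over the worktop; pocket floor at z 4 mm, top at 10. x: the longer side.
- nest_plug: Fixed grey plastic nest block, 108 x 76 x 10 mm, one of four in a fixed flat steel tray (228 x 164 mm, rim level with the blocks at 13 mm over the worktop), 2 by 2 in any order, 112 mm apart along x, 80 along y. Black-floored pocket in its middle: a long narrow rectangle, 94 mm (x) by 34 mm (y), 6 mm deep. Origin: centre of its underside, 3 mm over the worktop; pocket floor at z 4 mm, top at 10. x: the longer side.
- nest_core: Fixed grey plastic nest block, 108 x 76 x 10 mm, one of four in a fixed flat steel tray (228 x 164 mm, rim level with the blocks at 13 mm over the worktop), 2 by 2 in any order, 112 mm apart along x, 80 along y. Black-floored pocket in its middle: round, 58 mm in diameter, 6 mm deep. Origin: centre of its underside, 3 mm over the worktop; pocket floor at z 4 mm, top at 10. x: the longer side.
- nest_nut: Fixed grey plastic nest block, 108 x 76 x 10 mm, one of four in a fixed flat steel tray (228 x 164 mm, rim level with the blocks at 13 mm over the worktop), 2 by 2 in any order, 112 mm apart along x, 80 along y. Black-floored pocket in its middle: a small square, 40 by 40 mm, 6 mm deep. Origin: centre of its underside, 3 mm over the worktop; pocket floor at z 4 mm, top at 10. x: the longer side.

How it is judged:
At the end, for the whole second after the job is handed in: Rocker arm, spark plug, core plug and tall nut each lie at rest in the pocket made for them: centre within 16 mm sideways of the nest's centre, resting on the pocket floor (no more than 3.5 mm above it), the right way up within 0.15 rad; abrasive disc and flanged nut within 25 mm of where they lay (horizontal distance between rocker_c and nest_rocker below 0.016 m and z of rocker_c in the frame of nest_rocker below 0.0245 m and angle between each of rocker_c, plug_c, core_c, tall_nut_c's own z axis and vertical below 0.15 rad and linear speed of each of rocker, plug, core, tall_nut below 0.02 m/s and horizontal distance between plug_c and nest_plug below 0.016 m and z of plug_c in the frame of nest_plug below 0.0165 m and horizontal distance between core_c and nest_core below 0.016 m and z of core_c in the frame of nest_core below 0.0195 m and horizontal distance between tall_nut_c and nest_nut below 0.016 m and z of tall_nut_c in the frame of nest_nut below 0.0185 m and distance of each of disc_c, flange_nut_c from where it was at the start of the episode below 0.025 m); the robot touches nothing.
It fails at once if the abrasive disc is moved by more than 25 mm (distance of disc_c from where it was at the start of the episode above 0.025 m).
It fails at once if the low flanged nut is moved by more than 25 mm (distance of flange_nut_c from where it was at the start of the episode above 0.025 m).
It also fails if it takes over 99 s, if anything falls off the work surface, if the arm or the gripper's body presses on something with over 40 N, if the wrist force passes 120 N, or if a joint passes its speed limit or range.

## Working session

There is one attempt and no reset: what is moved stays moved. The work goes in short steps, Python scripts to look and compute and a shell command to move; the robot and the scene stay as the last step left them, time stands still between calls to the robot, and variables do not carry over. Pictures are saved under pics/ and viewed, about 12 in all and at most 16, crops included, and the job is handed in when it is done.

```bash
mkdir -p pics; cat > h.py <<'E'
import numpy as np,cv2
from station import sense,eyes,env
def cam(n,fn=None):
    c=eyes.read_camera(n)
    if fn: cv2.imwrite('pics/'+fn,c['frame'][:,:,::-1])
    f=240/np.tan(np.radians(c['vfov'])/2)
    c['K']=np.array([[f,0,c['cx']],[0,f,c['cy']],[0,0,1.]]);c['d']=np.array(c['dist'],float)
    c['R']=np.array(c['R']);c['t']=np.array(c['t']);return c
def ray(c,u,v,z):
    p=cv2.undistortPoints(np.array([[[u,v]]],float),c['K'],c['d'])[0,0]
    d=c['R'].T@np.array([p[0],p[1],1]);o=-c['R'].T@c['t']
    return o+d*(z-o[2])/d[2]
def proj(c,X):
    return cv2.projectPoints(np.array([X],float),cv2.Rodrigues(c['R'])[0],c['t'],c['K'],c['d'])[0].ravel()
E
python3 - <<'E'
from h import *
np.set_printoptions(precision=3,suppress=True)
for n in('top','side','wrist'):
    c=cam(n,n+'0.png');print(n,-c['R'].T@c['t'],c['R'][2],c['vfov'])
s=sense();print(s['time'],s['tcp_pos'],s['tool_rot'],s['width'])
E
```

```text
top [ 0.449 -0.094  0.975] [ 0.107  0.007 -0.994] 43.7694880586871
side [0.324 0.648 0.616] [ 0.238 -0.777 -0.583] 50.51596408382199
wrist [ 0.309 -0.461  0.384] [-0.237 -0.115 -0.965] 67.12094005262014
0.15 [ 0.241 -0.494  0.205] [[-0.899 -0.     0.438]
 [-0.438  0.001 -0.899]
 [-0.    -1.    -0.001]] 1.0017091659725401
```

View pics/top0.png

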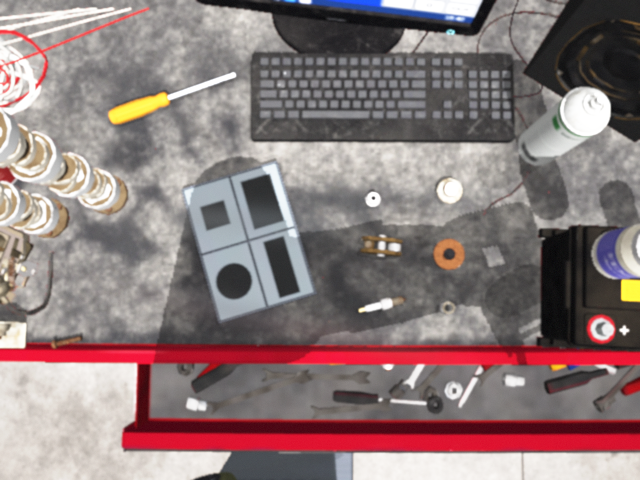

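View pics/side0.png

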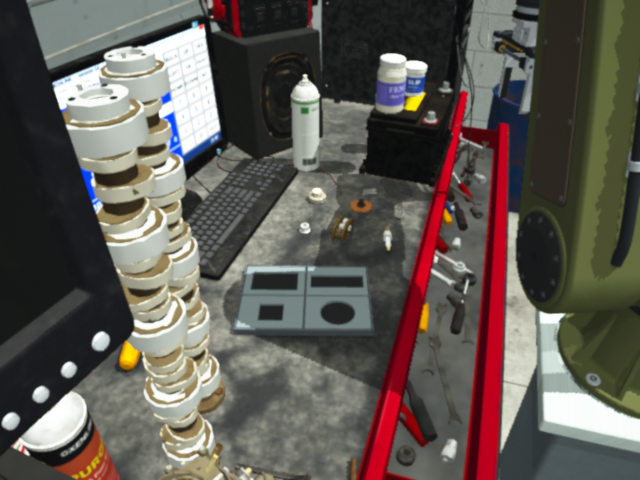

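The top view shows the tray with its square pocket at (215,214), wide one at (263,198), round one at (234,281) and narrow one at (282,266). The rocker is near (382,246), the spark plug (381,305), the core plug (449,190) and the disc (449,254). The two nuts are at (373,199) and (448,308), but I can't yet tell which is which, so I'll zoom in.

```bash
python3 - <<'E'
from h import *
a=cv2.imread('pics/top0.png')[165:330,345:525];b=cv2.imread('pics/side0.png')[165:275,280:430]
A=cv2.resize(a,(540,495),interpolation=2)
B=cv2.resize(b,(750,550),interpolation=2)
cv2.imwrite('pics/a.png',A);cv2.imwrite('pics/b.png',B)
E
```

```text
(no output)
```

View pics/a.png

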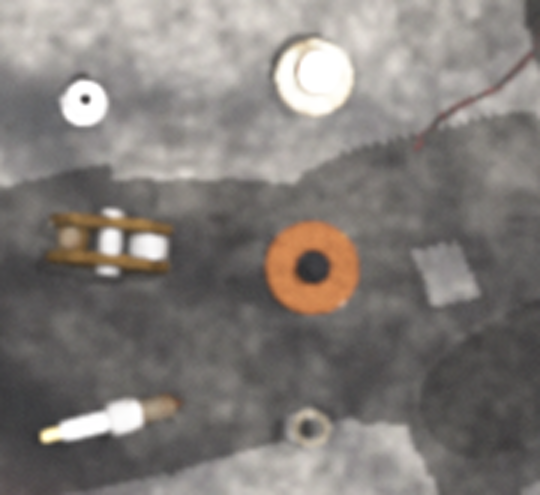

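View pics/b.png

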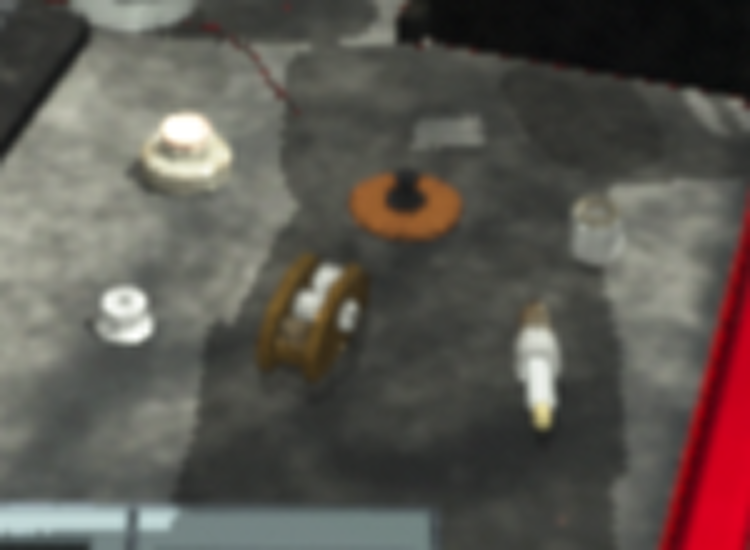

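View pics/wrist0.png

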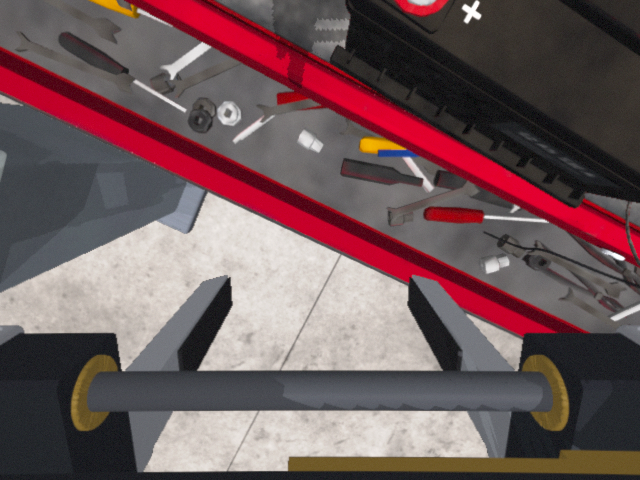

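The tall nut is the one at top (448,308): it is tall and straight-sided in the side view. The flanged nut is at (373,199), with its foot flange visible. The start wrist view shows only the cart drawer. Next I'll compute positions.

```bash
python3 - <<'E'
from h import *
np.set_printoptions(precision=3,suppress=True)
c=cam('top')
q=lambda x,y,z:ray(c,345+x/3,165+y/3,z)
for n,a in dict(core=(313,77,.016),corebtn=(319,72,.024),nut=(309,428,.02),disc=(312,267,.005),fl=(84,103,.01),rock=(110,242,.025),plug=(112,420,.01)).items():print(n,q(*a))
a,b=q(40,437,.009),q(180,403,.009);print('plug ang',np.degrees(np.arctan2(*(b-a)[1::-1])),a,b)
for y in(216,267):
  a,b=q(50,y-3,.025),q(170,y+3 if y<250 else y,.025);print('rock',np.degrees(np.arctan2(*(b-a)[1::-1])))
g=c['frame'].max(2)[150:330,175:320]
m=cv2.morphologyEx((g<60).astype(np.uint8),cv2.MORPH_OPEN,np.ones((5,5)))
for k in cv2.findContours(m,0,2)[0]:
  if cv2.contourArea(k)<300:continue
  bx=cv2.boxPoints(cv2.minAreaRect(k))+[175,150]
  P=np.array([ray(c,*p,.011) for p in bx]);e=P[1]-P[0];f=P[2]-P[1]
  print(bx.mean(0),P.mean(0),[ (round(np.hypot(*v[:2])*1e3),round(np.degrees(np.arctan2(v[1],v[0])),1)) for v in(e,f)])
E
```

```text
core [ 0.631 -0.298  0.016]
corebtn [ 0.632 -0.299  0.024]
nut [ 0.441 -0.291  0.02 ]
disc [ 0.528 -0.298  0.005]
fl [ 0.617 -0.174  0.01 ]
rock [ 0.539 -0.186  0.025]
plug [ 0.445 -0.188  0.01 ]
plug ang -76.20045016567494 [ 0.436 -0.15   0.009] [ 0.454 -0.225  0.009]
rock -92.62783976841446
rock -91.18390986763914
[233.5 280.5] [0.483 0.052 0.011] [(50, np.float64(-89.7)), (50, np.float64(-179.0))]
[281.274 266.708] [ 0.506 -0.025  0.011] [(30, np.float64(-73.7)), (89, np.float64(-163.5))]
[258.794 191.176] [0.629 0.013 0.011] [(45, np.float64(-75.5)), (44, np.float64(-165.4))]
```

```bash
python3 -m creep '[[[3,3,0,0,0,9],[6,6,-1,0,0,18],[9,9,-2,0,0,27],[12,12,-3,0,0,36],[15,15,-4,0,0,45],[18,18,-5,0,0,54],[20,20.3,-6,0,0,60],[20,20.3,-6,0,0,60],[20,20.3,-6,0,0,60]]]' 1; python3 - <<'E'
from h import *
np.set_printoptions(precision=3,suppress=True)
c=cam('wrist','w1.png')
for n,X in dict(nut=(.441,-.291,.02),plug=(.445,-.188,.01),tcp=(.441,-.291,0)).items():print(n,proj(c,X))
E
```

```text
time: 1.32
tcp_pos: [0.4408, -0.2919, 0.1456]
tool_rot: [[-0.072, -0.0, 0.997], [-0.997, -0.0, -0.072], [0.0, -1.0, -0.0]]
wrist_force: [-1.6, 0.1, 0.5]
width: 1.001
nut [320.906 232.652]
plug [316.873 107.363]
tcp [320.837 227.434]
```

View pics/w1.png

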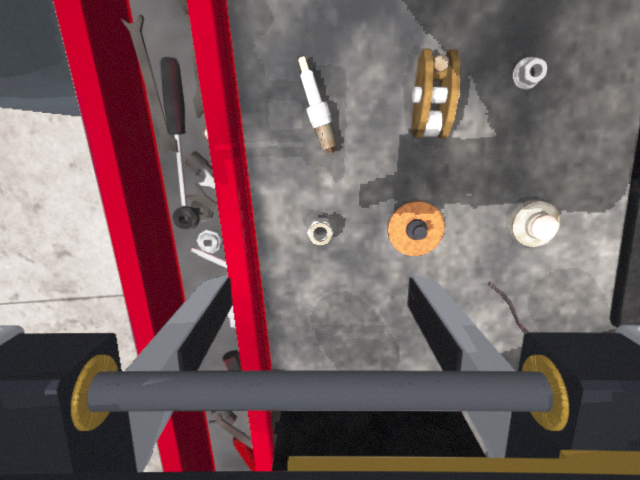

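This view shows every part: the nut at (319,232), the plug from (303,57) to (331,151), the rocker at (437,94), the core at (536,225), the disc at (416,229) and the flanged nut at (530,72). I'll measure these and zoom in on the nut's flats.

```bash
python3 - <<'E'
from h import *
np.set_printoptions(precision=3,suppress=True)
c=cam('wrist');r=lambda *a:ray(c,*a)
print('nut',r(319.5,232,.021));a,b=r(303,57,.009),r(331,151,.009)
print('plug',(a+b)/2,a,b,np.degrees(np.arctan2(*(b-a)[1::-1])))
print('core',r(532,225,.016),r(543,227,.024),'disc',r(416,229,.004))
a,b=r(424,50,.03),r(419,134,.03);print('rockL',a,b,np.degrees(np.arctan2(*(b-a)[1::-1])))
a,b=r(455,51,.03),r(449,134,.03);print('rockR',a,b,np.degrees(np.arctan2(*(b-a)[1::-1])))
f=c['frame'][:,:,::-1]
x=np.hstack([cv2.resize(f[205:260,290:350],(480,440),interpolation=2)[:, :400],cv2.resize(f[40:150,390:485],(380,440),interpolation=2)])
cv2.imwrite('pics/n.png',x)
E
```

```text
nut [ 0.44  -0.29   0.021]
plug [ 0.446 -0.187  0.009] [ 0.437 -0.15   0.009] [ 0.454 -0.224  0.009] -76.53007151956749
core [ 0.624 -0.299  0.016] [ 0.629 -0.299  0.024] disc [ 0.527 -0.298  0.004]
rockL [ 0.526 -0.157  0.03 ] [ 0.523 -0.215  0.03 ] -93.25463552590776
rockR [ 0.549 -0.159  0.03 ] [ 0.546 -0.217  0.03 ] -92.68228500087832
```

View pics/n.png

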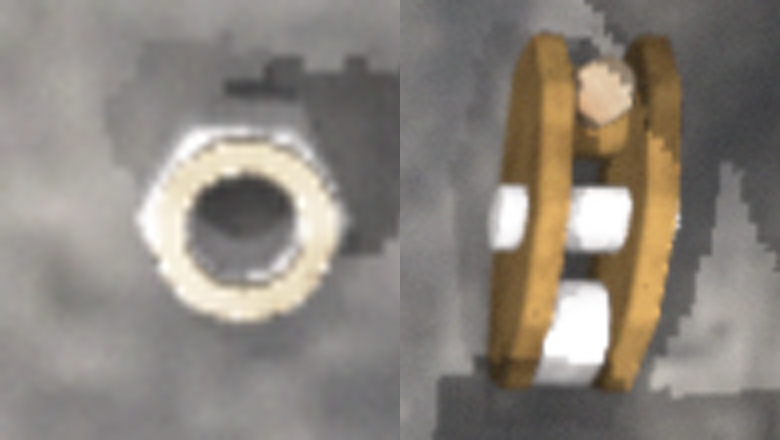

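The nut's flats face along the image's vertical axis, at about 86°, so I'll grip it along y. That also keeps the fingers clear of the red rail.

```bash
python3 -m creep '[[[0,0.2,-1,0,0,-10],[0,0.2,-2,0,0,-20],[0,0.2,-3,0,0,-30],[0,0.2,-4,0,0,-40],[0,0.2,-5,0,0,-50],[0,0.2,-6,0,0,-60],[0,0.2,-7,0,0,-70],[0,0.2,-8,0,0,-80],[0,0.2,-8.5,0,0,-90],[0,0.2,-8.5,0,0,-90]]]' 0.55 && python3 -m creep '[[[0,0,-2.5,0,0,0],[0,0,-4.5,0,0,0],[0,0,-5.2,0,0,0],[0,0,-5.2,0,0,0]]]' && python3 -m creep '[[[0,0,0,0,0,0],[0,0,0,0,0,0],[0,0,0,0,0,0],[0,0,0,0,0,0],[0,0,0,0,0,0],[0,0,0,0,0,0]]]' 0 25
```

```text
time: 2.68
tcp_pos: [0.4406, -0.29, 0.0605]
tool_rot: [[-0.998, -0.0, -0.07], [0.07, 0.0, -0.998], [0.0, -1.0, -0.0]]
wrist_force: [-0.4, -0.8, 0.2]
width: 0.554
time: 3.18
tcp_pos: [0.4411, -0.2896, 0.0088]
tool_rot: [[-0.998, 0.0, -0.068], [0.068, -0.0, -0.998], [-0.0, -1.0, 0.0]]
wrist_force: [0.1, -0.1, 0.2]
width: 0.552
time: 3.92
tcp_pos: [0.4414, -0.2895, 0.0089]
tool_rot: [[-0.998, 0.001, -0.07], [0.07, -0.001, -0.998], [-0.001, -1.0, 0.001]]
wrist_force: [-0.2, 0.3, 5.5]
width: 0.297
```

```bash
python3 -m creep '[[[0,0,0,0,0,0],[0,0,0,0,0,0],[0,0,0,0,0,0],[0,0,0,0,0,0]]]' 0 25; python3 - <<'E'
from h import *
cam('wrist','w2.png')
E
```

```text
time: 4.42
tcp_pos: [0.4413, -0.2895, 0.0089]
tool_rot: [[-0.998, 0.001, -0.07], [0.07, -0.0, -0.998], [-0.001, -1.0, 0.0]]
wrist_force: [-0.8, 0.7, 5.8]
width: 0.296
```

View pics/w2.png

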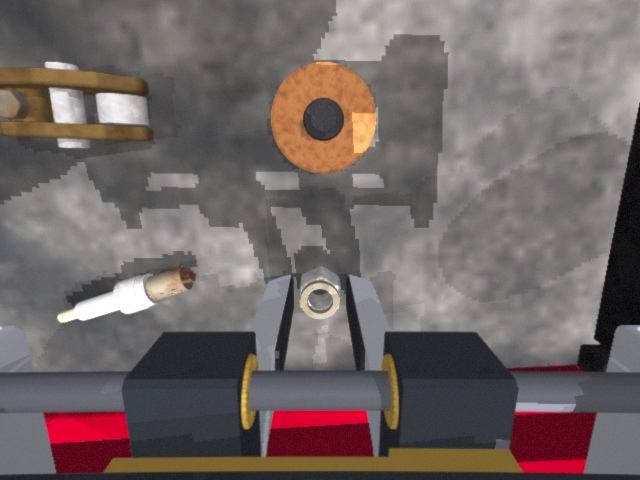

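```bash
python3 - <<'E'
import cv2
f=cv2.imread('pics/w2.png')[250:350,250:395]
cv2.imwrite('pics/n2.png',cv2.resize(f,(725,500),interpolation=2))
E
```

```text
(no output)
```

View pics/n2.png

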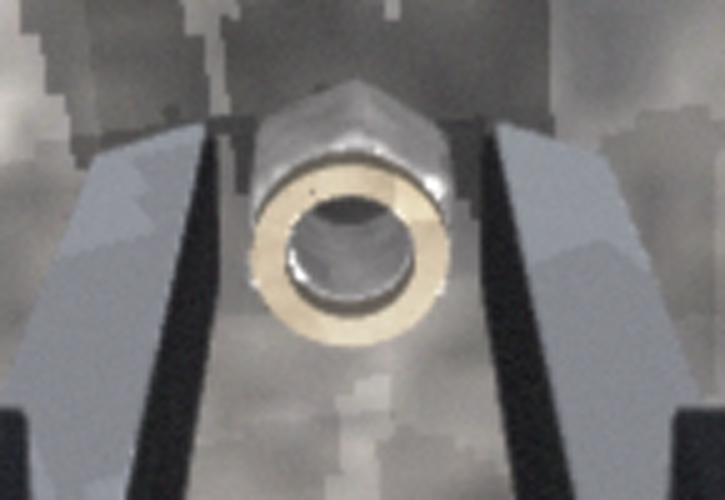

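```bash
python3 -m creep '[[[0,0,0.7,0,0,0],[0,0,1.5,0,0,0],[0,0,1.5,0,0,0],[0,0,1.5,0,0,0]]]' ; python3 - <<'E'
from h import *
c=cam('wrist')
cv2.imwrite('pics/n3.png',cv2.resize(c['frame'][250:350,250:395,::-1],(725,500),interpolation=2))
E
```

```text
time: 4.97
tcp_pos: [0.441, -0.2893, 0.0234]
tool_rot: [[-0.998, -0.0, -0.07], [0.07, 0.0, -0.998], [0.0, -1.0, -0.0]]
wrist_force: [0.4, 1.1, 0.9]
width: 0.298
```

View pics/n3.png

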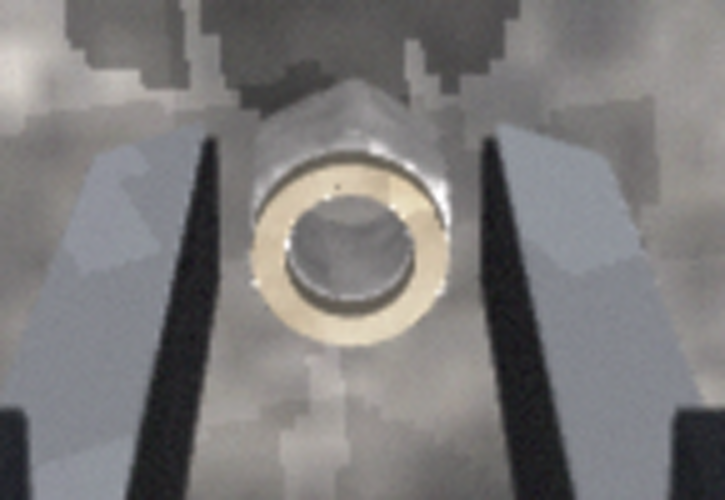

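The nut rises with the fingers, so the grip holds. I'll carry it over the tray and measure the tray from close by.

```bash
python3 -m creep '[[[0,0,4,0,0,0],[0.5,1.5,8,0,0,0],[2,5.3,10,0,0,3],[4,10,10,0,0,6],[6,15,10,0,0,9],[8,20,10,0,0,12],[10,25,10,0,0,15],[12,30,10,0,0,18],[14,35,10,0,0,20],[15,37.3,10,0,0,20],[15,37.3,10,0,0,20],[15,37.3,10,0,0,20]]]' ; python3 - <<'E'
from h import *
np.set_printoptions(precision=3,suppress=True)
c=cam('wrist','w4.png')
u=np.array([.959,.284,0]);v=np.array([-.284,.959,0]);p=np.array([.506,-.025,.011])
for n,X in dict(plug=p,core=p+.08*v,rock=p+.112*u,nut=p+.112*u+.08*v).items():print(n,X,proj(c,X))
E
```

```text
time: 6.52
tcp_pos: [0.5908, 0.083, 0.1231]
tool_rot: [[-0.961, -0.001, 0.275], [-0.275, -0.0, -0.961], [0.001, -1.0, -0.0]]
wrist_force: [-0.4, -0.2, -0.1]
width: 0.302
plug [ 0.506 -0.025  0.011] [408.026 354.718]
core [0.483 0.052 0.011] [320.18  355.323]
rock [0.613 0.007 0.011] [415.331 235.585]
nut [0.591 0.084 0.011] [319.037 236.455]
```

View pics/w4.png

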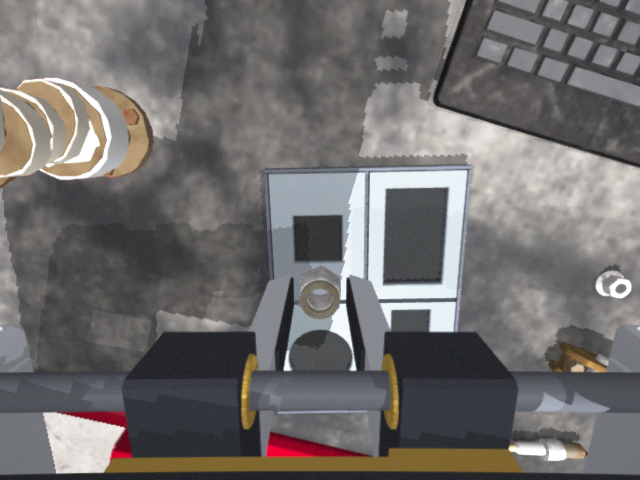

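The square pocket is at (318,238) against a predicted (319,236), and the wide one at (416,236) against (415,236). The tray estimate holds, so I'll place the nut.

```bash
python3 -m creep '[[[0,0,-4,0,0,0],[0,0.1,-7.5,0,0,0],[0,0.1,-9.5,0,0,0],[0,0.1,-10.3,0,0,0],[0,0.1,-10.6,0,0,0],[0,0.1,-10.6,0,0,0]]]' && python3 -m creep '[[[0,0,0,0,0,0],[0,0,0,0,0,0],[0,0,0,0,0,0]]]' 0.55 && python3 -m creep '[[[0,0,3,0,0,0],[0,0,7,0,0,0],[-1.5,-4,11,0,0,9],[-3,-8,11,0,0,19],[-4.5,-12,11,0,0,29],[-6,-16,11,0,0,39],[-7,-20,11,0,0,49],[-7.5,-24,11,0,0,59],[-7.5,-27,11,0,0,69],[-7.5,-27,11,0,0,71],[-7.5,-27,11,0,0,71]]]' 0.8;  python3 - <<'E'
from h import *
np.set_printoptions(precision=3,suppress=True)
c=cam('wrist','w5.png')
E
```

```text
time: 7.32
tcp_pos: [0.5916, 0.0846, 0.0183]
tool_rot: [[-0.961, 0.001, 0.276], [-0.276, 0.0, -0.961], [-0.001, -1.0, 0.0]]
wrist_force: [0.4, 0.4, 0.7]
width: 0.292
time: 7.7
tcp_pos: [0.5912, 0.0847, 0.0177]
tool_rot: [[-0.961, 0.0, 0.276], [-0.276, 0.0, -0.961], [-0.0, -1.0, 0.0]]
wrist_force: [0.7, 0.1, -0.4]
width: 0.543
time: 9.07
tcp_pos: [0.5161, -0.1847, 0.1274]
tool_rot: [[-0.054, -0.0, 0.999], [-0.999, 0.0, -0.054], [-0.0, -1.0, -0.0]]
wrist_force: [0.2, -0.3, 0.2]
width: 0.803
```

View pics/w5.png

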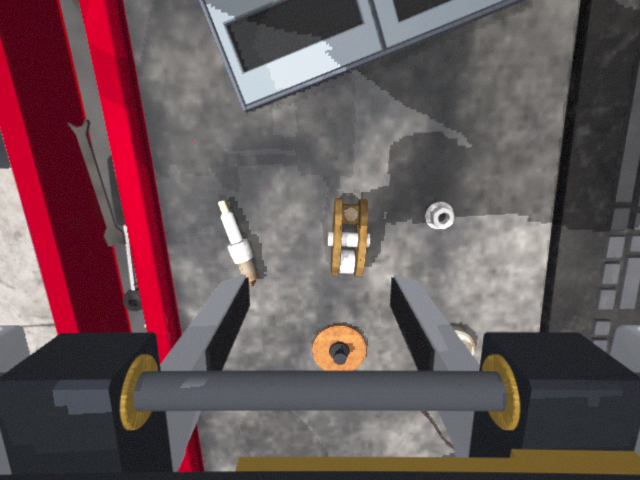

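Rocker centre is near (350,237), with pin ends at x 331 to 370 on row 239.

```bash
python3 - <<'E'
from h import *
np.set_printoptions(precision=3,suppress=True)
c=cam('wrist');r=lambda *a:ray(c,*a)
print(r(350.5,240,.02),r(351,237,.03),r(331,239,.02),r(370,239,.02))
a,b=r(338,199,.03),r(337,274,.03);print(np.degrees(np.arctan2(*(b-a)[1::-1])),(a+b)/2)
a,b=r(223,203,.009),r(252,283,.009);print('plug',(a+b)/2,np.degrees(np.arctan2(*(b-a)[1::-1])))
E
```

```text
[ 0.54  -0.187  0.02 ] [ 0.54  -0.181  0.03 ] [ 0.525 -0.185  0.02 ] [ 0.556 -0.187  0.02 ]
-93.07426327582843 [ 0.53  -0.181  0.03 ]
plug [ 0.445 -0.188  0.009] -76.96996212958062
```

```bash
python3 -m creep '[[[1.2,0,-1,0,0,0],[2.4,0,-4,0,0,0],[2.4,0,-7,0,0,0],[2.4,0,-9.5,0,0,0],[2.4,0,-11,0,0,0],[2.4,0,-11.5,0,0,0],[2.4,0,-11.5,0,0,0]]]' 0.62 && python3 -m creep '[[[0,0,0,0,0,0],[0,0,0,0,0,0],[0,0,0,0,0,0],[0,0,0,0,0,0],[0,0,0,0,0,0]]]' 0 35 && python3 -m creep '[[[0,0,1,0,0,0],[0,0,3,0,0,0],[0,0,6,0,0,0],[0,0,6,0,0,0]]]'
```

```text
time: 10.05
tcp_pos: [0.5404, -0.1853, 0.0127]
tool_rot: [[-0.052, 0.0, 0.999], [-0.999, -0.0, -0.052], [0.0, -1.0, 0.0]]
wrist_force: [-0.7, 0.7, 0.6]
width: 0.621
time: 10.68
tcp_pos: [0.5402, -0.1854, 0.0127]
tool_rot: [[-0.052, 0.0, 0.999], [-0.999, -0.0, -0.052], [0.0, -1.0, 0.0]]
wrist_force: [-0.8, -0.5, 4.8]
width: 0.297
time: 11.18
tcp_pos: [0.5411, -0.1857, 0.0746]
tool_rot: [[-0.052, 0.004, 0.999], [-0.999, -0.002, -0.052], [0.001, -1.0, 0.004]]
wrist_force: [0.1, -0.9, -2.6]
width: 0.296
```

```bash
python3 -m creep '[[[0.9,2.4,1,0,0,-9],[1.8,4.8,2,0,0,-18],[2.7,7.2,3,0,0,-27],[3.6,9.6,3,0,0,-36],[4.5,12,3,0,0,-45],[5.4,14.4,3,0,0,-54],[6.3,16.8,3,0,0,-63],[7.2,19.3,3,0,0,-70.5],[7.2,19.3,3,0,0,-70.5],[7.2,19.3,3,0,0,-70.5]]]';  python3 - <<'E'
from h import *
c=cam('wrist','w6.png')
E
```

```text
time: 12.42
tcp_pos: [0.6116, 0.0072, 0.1016]
tool_rot: [[-0.958, -0.001, 0.286], [-0.286, -0.0, -0.958], [0.001, -1.0, -0.0]]
wrist_force: [0.6, -0.6, -2.8]
width: 0.296
```

View pics/w6.png

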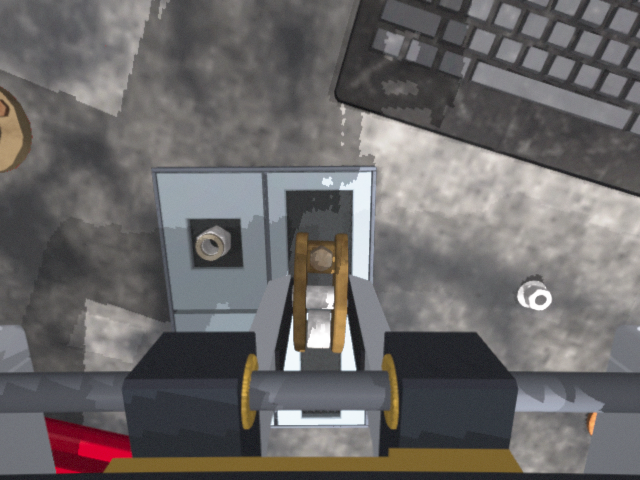

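The nut sits upright in its square pocket at (213,244), and the rocker is held straight over the wide one.

```bash
python3 -m creep '[[[0,0,-4,0,0,0],[0.1,0,-6.5,0,0,0],[0.1,0,-7.6,0,0,0],[0.1,0,-8.1,0,0,0],[0.1,0,-8.1,0,0,0]]]' && python3 -m creep '[[[0,0,0,0,0,0],[0,0,0,0,0,0],[0,0,0,0,0,0]]]' 0.55 && python3 -m creep '[[[0,0,4,0,0,0],[0,0,8,0,0,0],[-2,-2,11,0,0,9],[-4,-4,11,0,0,18],[-6,-6.5,11,0,0,28],[-8,-9,11,0,0,38],[-10,-11.5,11,0,0,48],[-12,-14,11,0,0,58],[-14,-16.5,11,0,0,68],[-16,-18.5,11,0,0,78],[-16.8,-19.5,9,0,0,87],[-16.8,-19.5,7,0,0,87]]]' 0.45;  python3 - <<'E'
from h import *
np.set_printoptions(precision=3,suppress=True)
c=cam('wrist','w7.png')
print(proj(c,(.445,-.188,.009)))
f=c['frame'].astype(int);m=((f.min(2)>185)|((f[:,:,0]-f[:,:,2]>35)&(f[:,:,1]>60))).astype(np.uint8)
m[330:]=0;m=cv2.morphologyEx(m,cv2.MORPH_CLOSE,np.ones((5,5)))
for k in cv2.findContours(m,0,2)[0]:
  if cv2.contourArea(k)>200:
    rc=cv2.minAreaRect(k);print(rc,ray(c,*rc[0],.009))
E
```

```text
time: 13.1
tcp_pos: [0.6134, 0.0075, 0.022]
tool_rot: [[-0.959, 0.001, 0.284], [-0.284, -0.0, -0.959], [-0.001, -1.0, 0.0]]
wrist_force: [-0.3, 0.1, -1.1]
width: 0.298
time: 13.48
tcp_pos: [0.6133, 0.0077, 0.0219]
tool_rot: [[-0.959, 0.001, 0.284], [-0.284, -0.0, -0.959], [-0.001, -1.0, 0.0]]
wrist_force: [0.2, -0.2, 0.6]
width: 0.545
time: 14.98
tcp_pos: [0.4448, -0.1881, 0.0914]
tool_rot: [[0.235, 0.001, 0.972], [-0.972, -0.001, 0.235], [0.001, -1.0, 0.001]]
wrist_force: [0.2, -0.2, 0.6]
width: 0.447
[321.1   247.888]
((458.5, 318.0), (22.0, 31.0), 90.0) [ 0.565 -0.219  0.009]
((604.5, 309.5), (39.0, 69.0), 90.0) [ 0.672 -0.185  0.009]
((176.6133575439453, 298.9677429199219), (48.899681091308594, 35.53081512451172), 47.56377029418945) [ 0.345 -0.255  0.009]
((542.0294799804688, 278.88238525390625), (34.440059661865234, 28.376667022705078), 14.03624439239502) [ 0.615 -0.172  0.009]
((321.13494873046875, 247.46670532226562), (22.33481788635254, 101.0431137084961), 1.3971809148788452) [ 0.445 -0.188  0.009]
((34.5, 198.5), (261.0, 69.0), 90.0) [ 0.236 -0.2    0.009]
((622.5, 20.5), (41.0, 33.0), 90.0) [0.595 0.002 0.009]
((419.0, 50.0), (100.0, 60.0), 90.0) [ 0.475 -0.043  0.009]
```

View pics/w7.png

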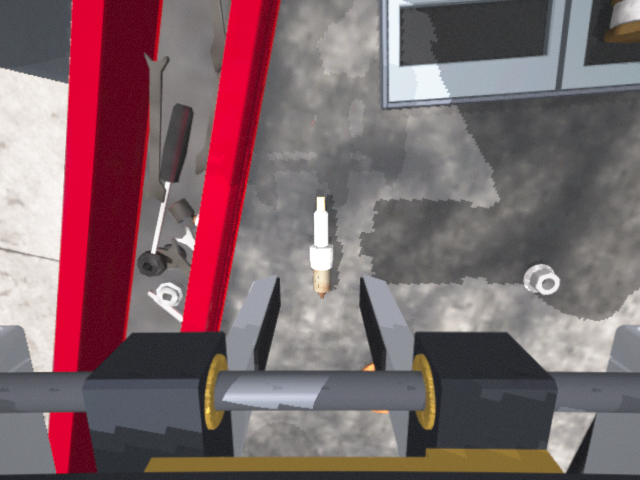

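The plug is centred at (321,247) and aligned with the fingers, so I'll grip it.

```bash
python3 -m creep '[[[0,0,-4,0,0,0],[0,0,-7,0,0,0],[0,0,-8.2,0,0,0],[0,0,-8.6,0,0,0],[0,0,-8.6,0,0,0]]]' && python3 -m creep '[[[0,0,0,0,0,0],[0,0,0,0,0,0],[0,0,0,0,0,0],[0,0,0,0,0,0],[0,0,0,0,0,0],[0,0,0,0,0,0]]]' 0 25 && python3 -m creep '[[[0,0,1,0,0,0],[0,0,3,0,0,0],[0,0,6,0,0,0],[0.4,1,8,0,0,-9],[1.2,3,9,0,0,-18],[2,5,9,0,0,-28],[2.8,7,9,0,0,-38],[3.5,9,9,0,0,-48],[4.2,11,9,0,0,-58],[5,13,9,0,0,-68],[5.6,15,9,0,0,-78],[6,16.3,9,0,0,-86]]]'
```

```text
time: 15.65
tcp_pos: [0.4456, -0.1875, 0.0063]
tool_rot: [[0.233, 0.001, 0.972], [-0.972, -0.001, 0.233], [0.001, -1.0, 0.001]]
wrist_force: [-0.2, -0.9, -0.3]
width: 0.448
time: 16.4
tcp_pos: [0.4452, -0.1874, 0.0057]
tool_rot: [[0.233, 0.0, 0.972], [-0.972, -0.0, 0.233], [0.0, -1.0, 0.0]]
wrist_force: [-1.3, 1.5, 4.6]
width: 0.125
time: 17.9
tcp_pos: [0.5052, -0.0235, 0.0958]
tool_rot: [[-0.955, 0.0, 0.296], [-0.296, 0.0, -0.955], [-0.0, -1.0, -0.0]]
wrist_force: [0.0, -0.6, -0.1]
width: 0.123
```

```bash
python3 -m creep '[[[0.1,-0.1,-4,0,0,-0.5],[0.1,-0.1,-6.5,0,0,-0.5],[0.1,-0.1,-7.6,0,0,-0.5],[0.1,-0.1,-8,0,0,-0.5],[0.1,-0.1,-8,0,0,-0.5]]]' && python3 -m creep '[[[0,0,0,0,0,0],[0,0,0,0,0,0],[0,0,0,0,0,0]]]' 0.3 && python3 -m creep '[[[0,0,4,0,0,0],[0,0,9,0,0,0],[2,-4.5,11,0,0,-4],[4,-9,11,0,0,-8],[6,-13.5,11,0,0,-12],[8,-18,11,0,0,-17],[10,-22.5,11,0,0,-17],[12.2,-27.4,11,0,0,-17],[12.2,-27.4,11,0,0,-17],[12.2,-27.4,11,0,0,-17]]]' 0.7;  python3 - <<'E'
from h import *
np.set_printoptions(precision=3,suppress=True)
c=cam('wrist','w8.png')
print(proj(c,(.628,-.299,.016)))
t=cam('top','top8.png')
E
```

```text
time: 18.52
tcp_pos: [0.5065, -0.0254, 0.0161]
tool_rot: [[-0.956, 0.001, 0.292], [-0.292, -0.0, -0.956], [-0.001, -1.0, 0.0]]
wrist_force: [0.6, -0.5, -0.3]
width: 0.119
time: 18.9
tcp_pos: [0.5062, -0.0253, 0.0157]
tool_rot: [[-0.956, 0.0, 0.292], [-0.292, -0.0, -0.956], [-0.0, -1.0, 0.0]]
wrist_force: [0.3, -0.6, -0.1]
width: 0.301
time: 20.15
tcp_pos: [0.6279, -0.2988, 0.1251]
tool_rot: [[-1.0, -0.001, 0.0], [-0.0, 0.001, -1.0], [0.001, -1.0, -0.001]]
wrist_force: [0.1, 0.5, -0.7]
width: 0.701
[319.57  237.302]
```

View pics/w8.png

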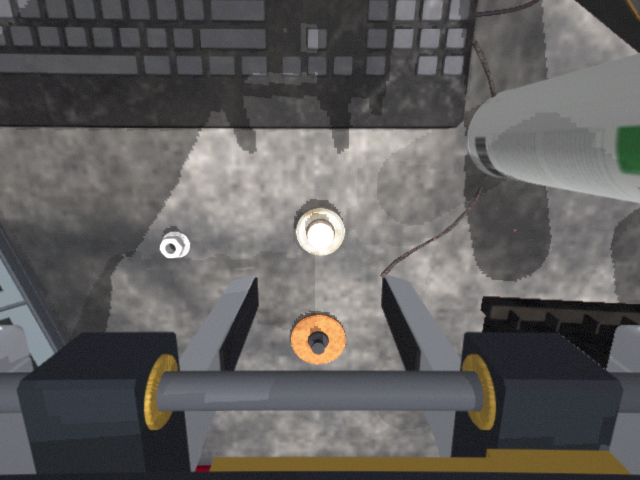

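The core is at (320,231), about 4 to 5 mm further ahead than I estimated. The spray can stands to the right, so I'll grip along x instead. That clears the disc by about 30 mm.

```bash
python3 -m creep '[[[0,0,0,0,0,10],[0,0,0,0,0,20],[0,0,0,0,0,30],[0,0,0,0,0,40],[0,0,0,0,0,50],[0,0,0,0,0,60],[0.2,0,-1,0,0,70],[0.3,0,-3,0,0,80],[0.4,0,-5,0,0,88],[0.4,0,-5,0,0,88]]]' 0.65; python3 - <<'E'
from h import *
np.set_printoptions(precision=3,suppress=True)
c=cam('wrist','w9.png');f=c['frame'][100:330,200:440].astype(int)
print(proj(c,(.632,-.299,.016)),proj(c,(.632,-.299,.024)))
m=((f[:,:,0]>170)&(f[:,:,0]-f[:,:,2]>8)).astype(np.uint8);m=cv2.morphologyEx(m,3,np.ones((9,9)))
for k in cv2.findContours(m,0,2)[0]:
  if cv2.contourArea(k)>300:
    b=cv2.boundingRect(k);x,y=200+b[0]+b[2]/2,100+b[1]+b[3]/2;print(b,x,y,ray(c,x,y,.012),ray(c,x,y,.018))
E
```

```text
time: 21.5
tcp_pos: [0.6316, -0.2981, 0.0745]
tool_rot: [[-0.035, -0.002, 0.999], [-0.999, 0.001, -0.035], [-0.001, -1.0, -0.002]]
wrist_force: [-0.0, -0.2, 0.6]
width: 0.652
[321.843 258.693] [321.886 262.381]
(0, 133, 64, 77) 232.0 271.5 [ 0.568 -0.308  0.012] [ 0.57  -0.306  0.018]
(88, 129, 145, 91) 360.5 274.5 [ 0.659 -0.313  0.012] [ 0.658 -0.311  0.018]
(182, 0, 58, 56) 411.0 128.0 [ 0.692 -0.215  0.012] [ 0.69  -0.215  0.018]
```

View pics/w9.png

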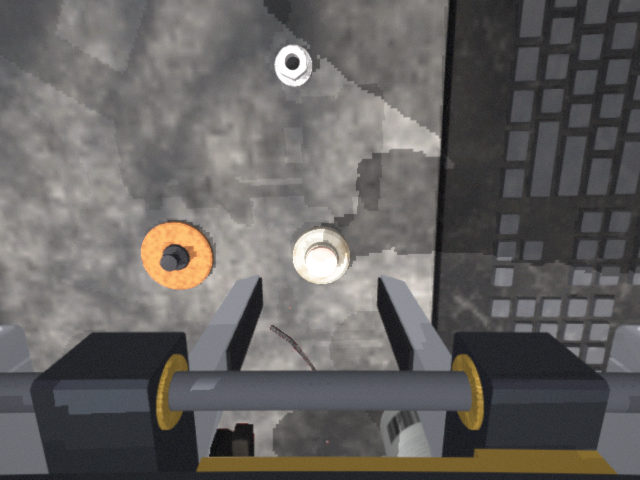

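The core is at (321,256) between the fingers, as predicted. I'll grip, carry and place it.

```bash
python3 -m creep '[[[0,0,-3,0,0,0],[0,0,-5.5,0,0,0],[0,0,-6.5,0,0,0],[0,0,-6.7,0,0,0],[0,0,-6.7,0,0,0]]]' && python3 -m creep '[[[0,0,0,0,0,0],[0,0,0,0,0,0],[0,0,0,0,0,0],[0,0,0,0,0,0],[0,0,0,0,0,0]]]' 0 25 && python3 -m creep '[[[0,0,1,0,0,0],[0,0,4,0,0,0],[0,0,8,0,0,0],[-1,2.5,10,0,0,0],[-3,7,10,0,0,0],[-5,12,10,0,0,0],[-7,16.5,10,0,0,0],[-9,21,10,0,0,0],[-11,25.5,10,0,0,0],[-13,30,10,0,0,0],[-14.8,35,10,0,0,0],[-14.8,35,10,0,0,0]]]' && python3 -m creep '[[[0,0,0,0,0,0],[0,0,-4,0,0,0],[0,0,-7,0,0,0]]]'
```

```text
time: 22.18
tcp_pos: [0.6326, -0.2996, 0.0098]
tool_rot: [[-0.035, 0.001, 0.999], [-0.999, -0.001, -0.035], [0.001, -1.0, 0.001]]
wrist_force: [-0.4, 0.1, -0.2]
width: 0.65
time: 22.8
tcp_pos: [0.6323, -0.2994, 0.0088]
tool_rot: [[-0.035, 0.0, 0.999], [-0.999, -0.0, -0.035], [0.0, -1.0, 0.0]]
wrist_force: [1.4, 0.2, 3.6]
width: 0.399
time: 24.3
tcp_pos: [0.4832, 0.053, 0.1091]
tool_rot: [[-0.031, 0.0, 1.0], [-1.0, 0.0, -0.031], [-0.0, -1.0, 0.0]]
wrist_force: [0.8, 0.3, -0.2]
width: 0.399
time: 24.68
tcp_pos: [0.4844, 0.0494, 0.0374]
tool_rot: [[-0.037, -0.0, 0.999], [-0.999, -0.0, -0.037], [0.0, -1.0, -0.0]]
wrist_force: [0.4, -0.5, -1.3]
width: 0.398
```

```bash
python3 -m creep '[[[0,0,-1.2,0,0,0],[0,0,-2,0,0,0],[0,0,-2.2,0,0,0],[0,0,-2.2,0,0,0]]]' && python3 -m creep '[[[0,0,0,0,0,0],[0,0,0,0,0,0],[0,0,0,0,0,0]]]' 0.55 && python3 -m creep '[[[0,0,4,0,0,0],[0,0,9,0,0,0],[0,-4,13,0,0,0],[0,-9,15,0,0,0],[0,-14,15,0,0,0],[0,-19,15,0,0,0],[-4,-23,15,0,0,0],[-4,-28,15,0,0,0],[-4,-28,15,0,0,0],[-4,-28,15,0,0,0]]]'; python3 - <<'E'
from h import *
t=cam('top');s=cam('side')
A=cv2.resize(t['frame'][155:325,180:320,::-1],(420,510),interpolation=2)
B=cv2.resize(s['frame'][250:345,225:385,::-1],(800,475),interpolation=2)[:,:]
B=cv2.resize(B,(380,226));C=np.zeros((510,800,3),np.uint8);C[:,:420]=A;C[:226,420:]=B
D=t['frame'][165:330,345:525,::-1];D=cv2.resize(D,(300,275));C[235:510,430:730]=D
cv2.imwrite('pics/fin.png',C);print(sense()['time'])
E
```

```text
time: 25.18
tcp_pos: [0.4845, 0.0506, 0.0171]
tool_rot: [[-0.035, 0.001, 0.999], [-0.999, 0.0, -0.035], [-0.0, -1.0, 0.001]]
wrist_force: [-0.6, -0.5, -0.8]
width: 0.395
time: 25.55
tcp_pos: [0.4842, 0.0507, 0.0166]
tool_rot: [[-0.035, 0.0, 0.999], [-0.999, 0.0, -0.035], [-0.0, -1.0, 0.0]]
wrist_force: [-0.1, -1.0, 0.1]
width: 0.554
time: 26.8
tcp_pos: [0.4441, -0.2289, 0.1663]
tool_rot: [[-0.035, -0.0, 0.999], [-0.999, 0.0, -0.035], [-0.0, -1.0, -0.0]]
wrist_force: [0.9, 0.1, 0.1]
width: 0.549
26.9
```

No more pictures are available, so I'll check numerically. I'll difference the new top and side frames against the first ones inside each pocket and around the look-alikes.

```bash
python3 - <<'E'
from h import *
np.set_printoptions(precision=3,suppress=True)
u=np.array([.959,.284,0]);v=np.array([-.284,.959,0]);p=np.array([.506,-.025,.007])
N=dict(plug=(p,.047,.017,.010,.015),core=(p+.08*v,.029,.029,.018,.02),rock=(p+.112*u,.041,.025,.025,.028),nut=(p+.112*u+.08*v,.02,.02,.02,.022))
for cn in('top','side'):
  c=cam(cn);f=c['frame']
  for n,(P,a,b,h,_) in N.items():
    poly=np.array([proj(c,P+[0,0,.006]+s*(a+.004)*u+t*(b+.004)*v) for s,t in((1,1),(1,-1),(-1,-1),(-1,1))])
    m=np.zeros(f.shape[:2],np.uint8);cv2.fillPoly(m,[poly.astype(np.int32)],1)
    o=cv2.imread(f'pics/{cn}0.png')[:,:,::-1]
    d=(np.abs(f.astype(int)-o).max(2)>45)&(m>0)
    k,l,st,ce=cv2.connectedComponentsWithStats(d.astype(np.uint8))
    if k<2:print(cn,n,'none');continue
    i=1+st[1:,4].argmax();d=l==i
    ys,xs=np.where(d);R=cv2.minAreaRect(np.c_[xs,ys].astype(np.float32))
    X=ray(c,*R[0],.007+h*.7)-P;Q=np.array([ray(c,*q,.007+h*.7) for q in cv2.boxPoints(R)])
    print(cn,n,d.sum(),'off u,v mm',X@u*1e3,X@v*1e3,'size',np.linalg.norm(Q[1]-Q[0])*1e3,np.linalg.norm(Q[2]-Q[1])*1e3)
# look-alikes in the wrist-free top view
c=cam('top');f=c['frame'].astype(int);o=cv2.imread('pics/top0.png')[:,:,::-1].astype(int)
for nm,im in(('before',o),('now',f)):
  m=(im[:,:,0]-im[:,:,2]>70)&(im[:,:,0]>90);m[:225]=0;m[285:]=0;m[:,:415]=0;m[:,485:]=0
  w=im.min(2)>215;w[:185]=0;w[212:]=0;w[:,:360]=0;w[:,387:]=0
  print(nm,m.sum(),np.argwhere(m).mean(0) if m.any() else None,w.sum(),np.argwhere(w).mean(0) if w.any() else None)
E
```

```text
top plug 431 off u,v mm 1.2785271915340608 -0.4197587277820886 size 19.917046567590642 79.69857920169966
top core 562 off u,v mm -0.2405866868187631 -2.1831709691254524 size 41.74943146398278 41.48894303457685
top rock 591 off u,v mm 0.18942404024806578 1.0404103745198279 size 35.65591991406065 63.70521347629575
top nut 382 off u,v mm 6.235748371903405 -0.5355817809243417 size 49.1044634729318 34.556408935277915
side plug 298 off u,v mm -0.3315080302431 -4.600366492236285 size 24.947104672178313 78.74362834544444
side core 437 off u,v mm 0.3580962531936619 2.39540004304666 size 39.32057284472243 52.360673187226475
side rock 436 off u,v mm -5.911634972796901 5.818655399142688 size 83.76342622164918 43.91728477115527
side nut 334 off u,v mm 7.232601566570318 6.393501829472815 size 37.447003643324365 47.50888379125851
before 638 [253.821 448.608] 157 [199.121 372.707]
now 0 None 69 [197.551 372.957]
```

The plug, core and rocker are within about 2 mm of centre in the top view. The nut's measurement is muddied by a moving shadow, and the arm hides the disc. I'll back off towards the start pose and recheck.

```bash
python3 -m creep '[[[-3,-4,1,0,0,-7],[-6,-8,2,0,0,-14],[-9,-12,3,0,0,-21],[-12,-16,3,0,0,-28],[-15,-20,4,0,0,-35],[-18,-24,4,0,0,-42],[-20,-26.5,4,0,0,-50],[-20,-26.5,4,0,0,-60],[-20,-26.5,4,0,0,-60],[-20,-26.5,4,0,0,-60]]]'; python3 - <<'E'
from h import *
np.set_printoptions(precision=3,suppress=True)
c=cam('top');f=c['frame'].astype(int);o=cv2.imread('pics/top0.png')[:,:,::-1].astype(int)
for nm,im in(('before',o),('now',f)):
  m=(im[:,:,0]-im[:,:,2]>70)&(im[:,:,0]>90);m[:225]=0;m[285:]=0;m[:,:415]=0;m[:,485:]=0
  w=im.min(2)>215;w[:185]=0;w[212:]=0;w[:,:360]=0;w[:,387:]=0
  print(nm,m.sum(),np.argwhere(m).mean(0) if m.any() else None,w.sum(),np.argwhere(w).mean(0) if w.any() else None)
u=np.array([.959,.284,0]);v=np.array([-.284,.959,0]);P=np.array([.506,-.025,.013])+.112*u+.08*v
for cn in('top','side'):
  c=cam(cn);f=c['frame'].astype(int);o=cv2.imread(f'pics/{cn}0.png')[:,:,::-1].astype(int)
  poly=np.array([proj(c,P+[0,0,z]+.019*s*u+.019*t*v) for z in(0,) for s,t in((1,1),(1,-1),(-1,-1),(-1,1))])
  m=np.zeros(f.shape[:2],np.uint8);cv2.fillPoly(m,[poly.astype(np.int32)],1)
  # bright, unbluish nut
  d=((np.abs(f-o).max(2)>50)&(m>0)).astype(np.uint8)
  k,l,st,ce=cv2.connectedComponentsWithStats(d);i=1+st[1:,4].argmax();X=ray(c,*ce[i],.022)-P
  print(cn,st[i],ce[i],'off',X@u*1e3,X@v*1e3,'pred px',proj(c,P+[0,0,.009]))
  x0,y0=poly.min(0).astype(int)-2;x1,y1=poly.max(0).astype(int)+3
  if cn=='top':print(f[y0:y1,x0:x1].mean(2).astype(int))
E
```

```text
time: 28.3
tcp_pos: [0.2446, -0.494, 0.2065]
tool_rot: [[-0.881, 0.0, 0.474], [-0.474, -0.0, -0.881], [-0.0, -1.0, 0.0]]
wrist_force: [0.2, 0.2, 0.4]
width: 0.547
before 638 [253.821 448.608] 157 [199.121 372.707]
now 640 [253.838 448.628] 157 [199.121 372.707]
top [207 206  14  14 135] [213.437 212.326] off 2.056615920559025 0.6320286282933756 pred px [214.144 213.427]
[[180 181 181 ... 179 182 183]
 [179 179 179 ... 180 180 183]
 [180 179 180 ... 181 181 180]
 ...
 [179 178 178 ... 180 179 180]
 [180 178 179 ... 180 181 180]
 [179 179 181 ... 180 182 180]]
side [263 304  14  14 160] [269.119 310.562] off 0.08838569474960015 8.583949638976211 pred px [269.68  306.956]
```

```bash
python3 -c "
from station import env;print(env.hand_in())"
```

```text
the job is handed in; nothing more can be done
None
```

I placed all four parts in their own pockets and handed the job in at about 28 s; hand-in gives no verdict. The arm was backed off near its start pose, touching nothing.

**Position:** in the last top-view checks, the plug, rocker, core and nut centres were each within about 2.5 mm of their pocket centres. The limit is 16 mm.

**Look-alikes:** the abrasive disc and the flanged nut were where they lay at the start, to less than 0.1 pixel in the top view.

**Checks that failed or disagreed:**
- **Final picture:** I had used all 16 views, so the last checks were numerical only. I saw the nut upright in its pocket earlier in a wrist picture, but not the other three after release.
- **Side view:** it gave offsets of up to about 9 mm. I put this down to shadows, the angled view and the edge of the area I measured, and trusted the top view instead.
- **Height:** I did not measure height or tilt directly. The rocker, plug and core were let go about 2–3 mm above the floor, and their sizes and centres fit parts lying flat in the pockets.
- **Nut grip:** the gripper read about 28 mm on the nut, wider than its stated 21 mm, but it held and placed normally.

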